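# Set the stamp desk's display clock to four o'clock

## Robot

A 7-joint arm with a two-finger parallel gripper is mounted at the origin on the work surface. World frame = base frame: x ahead of the robot, y to its left, z up, the work surface at z = 0. Lengths are in m, angles in rad, forces in N, time in s.
With the tool pointing down it reaches from about 0.425 to 0.95 m from the base axis. Payload 4.7 kg.
Tool frame: the origin (TCP) lies between the finger pads; the fingertips stand 17 mm ahead of it and the grasp point (between the pads) lies 2 mm behind it; z points along the fingers, y is the line along which they close (so a half turn about z gives the same grasp; the last joint's range is limited). The gripper opens to 87 mm and grips with 3 to 60 N. Pads are 19 mm wide; open, the fingers measure 117 mm over their backs; the gripper's body (75 mm by 190 mm) begins 51 mm behind the grasp point.
Start: joints at [-1.288, 0.469, -0.049, 1.532, 0.024, 1.141, -0.082], TCP at [0.207, 0.642, 0.213] pointing down, gripper open.
Joint ranges: [-2.59, 2.59], [-0.33, 1.99], [-1.39, 1.29], [0.1, 2.45], [-1.04, 4.18], [0.21, 1.99], [-2.66, 2.66]. Speed limits (rad/s): [2.57, 2.57, 3.14, 3.14, 3.14, 3.14, 3.14].

## Interface

Orientations are given as a unit quaternion [w, x, y, z].
In Python, from workcell import * gives the robot as it stands.
- The arm moves only by the tool arm_command, never from a script. Its argument "rows" is a list of rows, each a list of 4 numbers: the shift along the tool's x, y, z normalised to -1 to 1, where 1 is 0.4 m, then the turn about the tool's z normalised to -1 to 1, where 1 is 2 rad. A call has 1 to 20 rows; each row is the pose to reach, as a shift and turn from the pose commanded when the call began, along the tool's axes at that moment; what a row does not reach only later rows make up. A row lasts 1/12 s, in which the tool goes at most 41.7 mm and 7.16 degrees, less where a joint would pass 70% of its speed; a pose out of reach is approached as far as the arm can. A call with a number of a shift or a turn outside -1 to 1 is refused whole. A call with a gripper value outside its range is refused whole. "fingers" is the opening, from -1 (shut) to 1 (fully open), so that 0 is half open, set as the call begins (left out, the last holds). The fingers move at their own pace and stop on an object; "grip_force" is the grip in N (left out, the last holds). Time passes only in rows, so rows that repeat a pose let the fingers close. It gives the time, the measured TCP pose, the force, the opening and the grip force at its end, in the units of the state.
- observe(): the state, without advancing time (a new reading comes with each control period).
- camera(name): name is "scene" or "top" or "wrist"; returns the picture (420x560x3 uint8, red, green, blue); there is no depth.
- camera_info(name): a dict with "intrinsics" (3x3 intrinsics, pixels), "position" and "attitude" of the camera in the world. Camera axes: x right, y down, z forward; pixel columns grow to the right and rows downward; lengths in m; the calibration is good to about 2 mm. A picture is of the moment at which its call begins: read the wrist's pose just before it. camera_info takes no time and is no camera call; for the wrist camera it gives the pose at the moment of the call.
- finish_job(): hands the job in; it is judged then, once.
The state is a dict: "t": time; "qpos": joint angles; "qd": joint speeds; "joint_efforts": joint torques, N m; "tool_pos": TCP position; "eef_rot": TCP orientation; "force": force on the tool from outside, world axes, zero at the start; "wrist_torque": the same for the moment, N m; "grip_width": finger opening in m; "finger_force": force on a finger pad.
Only numpy, scipy, OpenCV 4.12 (cv2) and the standard library are available. Lean on these libraries where they do the work, as an engineer would, in place of code of your own. Each camera call takes 0.05 s, during which the arm holds its last target. There are 200 camera calls.

## Task

Set the display clock that lies on the stamp desk to four o'clock by gently pushing its hands round with a fingertip: the short hand to the four and the long hand to the twelve, which is the double bar. Do not lift or shift the clock board, and leave the stamps, the ink pads and the jar on and around it where they are.

Things in the scene. Friction and masses are not known exactly. Their poses are not given: they have to be found in the camera images.
- clock: the display clock: a square brown board 290 x 290 x 18 mm, about 1.8 kg, lying flat and loose on the desk, with a round white dial of radius 136 mm (surface 19 mm above the desk) and twelve printed black bars, a double bar at twelve. Origin: centre of the underside, on the axis of both hands; x points to twelve, z up. Hours run clockwise seen from above: three at -y, six at -x, nine at +y
- hour_hand (a joint): angle of the short hand in rad, clockwise seen from above from twelve, any whole turns added (four is 2.094). The short hand: black, straight, 18 mm wide, 66 mm long from the axis, 27 to 36 mm above the desk (8 mm clear of the dial); hub radius 15 mm; 26 mm tail behind the axis. Turns without limit both ways, with friction (0.08 N m: 1.6 N at 50 mm from the axis), and stays where left
- minute_hand (a joint): angle of the long hand in rad, counted likewise (twelve is 0 or a whole turn). The long hand: black, straight, 12 mm wide, 118 mm long, 40 to 49 mm above the desk, passing freely over the short one; hub, tail and friction like it; brass cap to 56 mm. A finger pushing the short hand also pushes the long one if it meets it; a finger beyond 66 mm from the axis reaches only the long one
- hour_tip (a point): the tip of the short hand, 66 mm from the axis, at mid thickness
- minute_tip (a point): the tip of the long hand, 118 mm from the axis, at mid thickness
- four_mark (a point): middle of the printed single bar at four (bars lie 114 to 132 mm from the axis), 123 mm from the axis, on the dial
- twelve_mark (a point): middle of the printed double bar at twelve, 123 mm from the axis, on the dial
- hour_at_four (a point): where the tip of the short hand is when it points exactly at four
- minute_at_twelve (a point): where the tip of the long hand is when it points exactly at twelve
- stamp_a: a stamp with a dark wooden block handle, 28 mm square and 42 mm tall, standing on a corner of the clock board, outside the dial; origin at the centre of its underside. Loose, to be left alone
- stamp_b: a stamp with a dark wooden block handle, 26 mm square and 36 mm tall, standing on the corner diagonally across the clock board, outside the dial; origin at the centre of its underside. Loose, to be left alone
- stamp_c: a stamp with a dark wooden block handle, 40 mm square and 52 mm tall, standing on the desk just beyond the clock; origin at the centre of its underside. Loose, to be left alone
- pad_open: a round black ink pad with a red top, 86 mm across and 17 mm high, on the desk on the nine o'clock side of the clock; origin at the centre of its underside. Loose, to be left alone
- pad_shut: a round black ink pad with a black lid, 86 mm across and 17 mm high, on the desk on the three o'clock side of the clock; origin at the centre of its underside. Loose, to be left alone
- jar: a small jar, 48 mm across and 50 mm tall, on the desk just beyond the clock; origin at the centre of its underside. Loose, to be left alone

How it is judged:
By the outcome, as a careful person would: the job done as asked, in the order asked, and still so for the second after the job is handed in, with the robot touching nothing.
It also fails if it takes over 54 s, if anything falls off the work surface, if the arm or the gripper's body presses on something with over 40 N, if the wrist force passes 120 N, or if a joint passes its speed limit or range.

## Working session

There is one attempt and no reset: what is moved stays moved. The work goes in short steps, Python scripts to look and compute and a tool call to move; the robot and the scene stay as the last step left them, time stands still between calls to the robot, and variables do not carry over. Pictures are saved under pics/ and viewed, at most 10 in all, crops included, and the job is handed in when it is done.

Besides the shell and the picture viewer there is one more tool, called as name(argument=value, ...) on one line, values as JSON. arm_command: Moves the arm, as the interface text tells. Scaled input: -1 to 1 covers 0.4 m each way for a shift and 2 rad each way for a turn. Its arguments: {"type":"object","properties":{"rows":{"type":"array"},"fingers":{"type":"number"},"grip_force":{"type":"number"}},"required":["rows"]}

```bash
mkdir -p pics; python3 - <<'E'
from workcell import *
import cv2
for n in("top","scene"):
    cv2.imwrite(f"pics/{n}0.png",camera(n)[:,:,::-1])
    i=camera_info(n);print(i)
s=observe();print(s["t"],s["tool_pos"],s["eef_rot"],s["grip_width"])
E
```

```text
{'intrinsics': array([[410.71875902,   0.        , 274.29117368],
       [  0.        , 410.71875902, 206.96013178],
       [  0.        ,   0.        ,   1.        ]]), 'position': array([0.37006646, 0.04661226, 0.99694652]), 'attitude': array([-0.08413361,  0.71595326, -0.68829612,  0.08112287])}
{'intrinsics': array([[480.8697248 ,   0.        , 275.31586937],
       [  0.        , 480.8697248 , 214.24244896],
       [  0.        ,   0.        ,   1.        ]]), 'position': array([1.12060823, 0.20899069, 0.81008285]), 'attitude': array([-0.18297297,  0.58149946,  0.75550293, -0.23998875])}
0.1 [0.20688516 0.64192617 0.21239121] [-1.14999032e-04  1.55258307e-01  9.87873510e-01 -8.78848721e-04] 0.08713359044399138
```

View pics/top0.png

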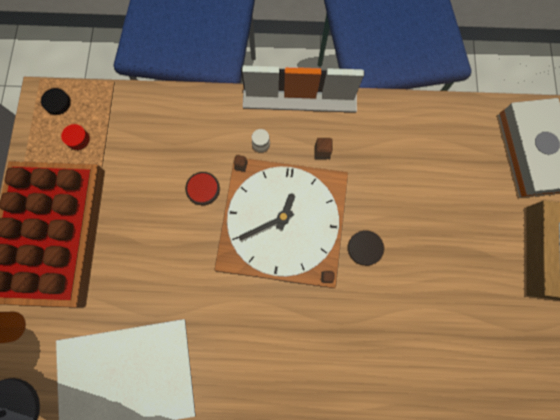

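View pics/scene0.png

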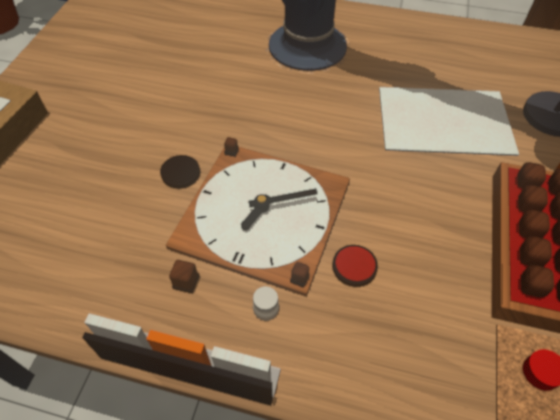

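The top view shows the dial centred near (284,217), with the double bar at (290,172). The long hand points to (240,237), between 8 and 9, and the short hand to (291,198), near 12:30. The scene view agrees. Stamps stand at the 10–11 and 4–5 corners.

```bash
cat > h.py <<'E'
from workcell import *
import cv2, numpy as np
from scipy.spatial.transform import Rotation as R
from scipy.optimize import least_squares
def rot(q): return R.from_quat(np.roll(q,-1))
def cast(i,px,z):
    px=np.atleast_2d(px).astype(float);K=i["intrinsics"]
    d=np.c_[px,np.ones(len(px))]@np.linalg.inv(K).T@rot(i["attitude"]).as_matrix().T
    p=i["position"];return (p+d*((z-p[2])/d[:,2])[:,None])[:,:2]
def measure(n,im,i,near=None):
    """dial centre, twelve direction and hand directions from one picture"""
    hsv=cv2.cvtColor(im,cv2.COLOR_RGB2HSV)
    w=((hsv[...,1]<50)&(hsv[...,2]>150)).astype(np.uint8)
    w=cv2.morphologyEx(w,cv2.MORPH_OPEN,np.ones((3,3)))
    cs,_=cv2.findContours(w,cv2.RETR_EXTERNAL,cv2.CHAIN_APPROX_NONE)
    def ok(c):
        P=cast(i,c[:,0],.019);e=cv2.minEnclosingCircle(P.astype(np.float32));return e[1],P
    c=min((c for c in cs if len(c)>60),key=lambda c:abs(ok(c)[0]-.136))
    P=cast(i,cv2.convexHull(c)[:,0],.019)
    f=least_squares(lambda v:np.hypot(*(P-v[:2]).T)-v[2],[*P.mean(0),.136],loss="soft_l1",f_scale=.001)
    C=f.x[:2]
    ys,xs=np.nonzero(hsv[...,2]<85);px=np.c_[xs,ys]
    D=cast(i,px,.019)-C;r=np.hypot(*D.T)
    m=(r>.112)&(r<.134)
    M=np.zeros(im.shape[:2],np.uint8);M[ys[m],xs[m]]=1
    k,l,st,ce=cv2.connectedComponentsWithStats(cv2.dilate(M,np.ones((2,2))))
    bars=[]
    for j in range(1,k):
        if st[j,4]>5:
            d=(cast(i,ce[j]-(.5,.5)*0,.019)-C)[0];bars.append((np.degrees(np.arctan2(d[1],d[0])),st[j,4]))
    return C,f.x[2],bars,px
def hand(i,px,C,z,r0,r1,a,tol=25):
    D=cast(i,px,z)-C;r=np.hypot(*D.T);t=np.degrees(np.arctan2(D[:,1],D[:,0]))
    m=(r>r0)&(r<r1)&(abs((t-a+180)%360-180)<tol)
    v=D[m].mean(0);return np.degrees(np.arctan2(v[1],v[0])),m.sum()
E
python3 - <<'E'
from h import *
for n in("top","scene"):
    im=cv2.imread(f"pics/{n}0.png")[:,:,::-1].copy();i=camera_info(n)
    C,r,b,px=measure(n,im,i);print(n,C,r,[(round(x,1),int(y)) for x,y in b])
    for z,r0,r1 in((.0315,.035,.066),(.0445,.07,.110)):
        D=cast(i,px,z)-C;rr=np.hypot(*D.T);t=np.degrees(np.arctan2(D[:,1],D[:,0]))
        hh,e=np.histogram(t[(rr>r0)&(rr<r1)],36,(-180,180));print({int(e[k]):int(hh[k]) for k in range(36) if hh[k]})
E
```

```text
Traceback (most recent call last):
  File "h.py", line 30, in measure
    d=(cast(i,ce[j]-(.5,.5)*0,.019)-C)[0];bars.append((np.degrees(np.arctan2(d[1],d[0])),st[j,4]))
              ~~~~~^~~~~~~~~~
ValueError: operands could not be broadcast together with shapes (2,) (0,)
```

```bash
sed -i 's/ce\[j\]-(.5,.5)\*0/ce[j]/' h.py
python3 - <<'E'
from h import *
for n in("top","scene"):
    im=cv2.imread(f"pics/{n}0.png")[:,:,::-1].copy();i=camera_info(n)
    C,r,b,px=measure(n,im,i);print(n,C,r,[(round(float(x),1),int(y)) for x,y in b])
    for z,r0,r1 in((.0315,.035,.066),(.0445,.07,.110)):
        D=cast(i,px,z)-C;rr=np.hypot(*D.T);t=np.degrees(np.arctan2(D[:,1],D[:,0]))
        hh,e=np.histogram(t[(rr>r0)&(rr<r1)],36,(-180,180));print({int(e[k]):int(hh[k]) for k in range(36) if hh[k]})
E
```

```text
top [0.57332623 0.03398857] 0.13519443026423317 [(-3.9, 10), (-9.5, 14), (84.3, 10), (-96.1, 10), (116.4, 7), (174.7, 15)]
{-30: 25, -20: 37, -10: 2, 100: 1, 110: 39, 120: 7}
{-10: 2, 110: 50, 120: 15}
scene [0.57781113 0.03420847] 0.13454069348859976 [(127.3, 25)]
{-30: 37, -20: 55, -10: 7, 120: 30, 130: 26, 140: 1}
{-20: 4, -10: 1, 110: 56, 120: 19}
```

```bash
cat > rel.py <<'E'
from h import *
import sys
def rel(tx,ty,tz):
    s=observe();d=np.array([tx,ty,tz])-s["tool_pos"];return rot(s["eef_rot"]).inv().apply(d)/.4
E
python3 - <<'E'
from rel import *
i=camera_info("wrist");s=observe();T=rot(s["eef_rot"])
print(i["intrinsics"],T.inv().apply(i["position"]-s["tool_pos"]),(T.inv()*rot(i["attitude"])).as_matrix().round(2),T.as_matrix().round(3))
print(rel(.575,.034,.25))
E
```

```text
[[330.83874989   0.         274.8478318 ]
 [  0.         330.83874989 212.53428855]
 [  0.           0.           1.        ]] [ 0.07666444 -0.00037567 -0.17129406] [[ 0.   -0.96 -0.28]
 [ 1.    0.   -0.  ]
 [ 0.   -0.28  0.96]] [[-0.952  0.307 -0.001]
 [ 0.307  0.952 -0.002]
 [-0.    -0.002 -1.   ]]
[-1.34212949 -1.16441003 -0.09189735]
```

arm_command(rows=[[-0.1,-0.08,-0.05,0],[-0.2,-0.16,-0.1,0],[-0.3,-0.24,-0.15,0],[-0.4,-0.32,-0.2,0],[-0.5,-0.4,-0.2,0],[-0.6,-0.48,-0.2,0],[-0.7,-0.56,-0.2,0],[-0.75,-0.62,-0.2,0],[-0.75,-0.62,-0.2,0]], fingers=-1)

```text
t: 0.85
tool_pos: [0.4035, 0.3356, 0.2921]
eef_rot: [-0.0, 0.155, 0.988, -0.0]
force: [0.2, 0.6, -0.6]
grip_width: 0.0353
finger_force: 0.0
```

```bash
python3 -c "
from rel import *
print(observe()['tool_pos'],observe()['qpos'],rel(.623,.02,.29))"
```

```text
[0.40353779 0.3355555  0.29212519] [-0.85709357  0.15673596  0.09521039  1.78579556 -0.01606437  1.19998495
  0.50179009] [-0.76420388 -0.58254768  0.00521424]
```

arm_command(rows=[[-0.08,-0.06,0,0],[-0.16,-0.12,0,0],[-0.24,-0.18,0,0],[-0.32,-0.24,0,0],[-0.4,-0.31,0,0],[-0.48,-0.37,0,0],[-0.56,-0.43,0,0],[-0.64,-0.49,0,0],[-0.7,-0.54,0,0],[-0.764,-0.583,0,0],[-0.764,-0.583,0,0],[-0.764,-0.583,0,0]])

```text
t: 1.85
tool_pos: [0.6225, 0.0198, 0.2913]
eef_rot: [-0.001, 0.157, 0.988, -0.001]
force: [0.8, 0.5, 0.0]
grip_width: 0.0007
finger_force: 0.0
```

```bash
cat > look.py <<'E'
from rel import *
import sys
i=camera_info("wrist");im=camera("wrist");cv2.imwrite(f"pics/{sys.argv[1]}.png",im[:,:,::-1])
C,r,b,px=measure("wrist",im,i);print(C,r,[(round(float(x),1),int(y)) for x,y in b])
for z,r0,r1 in((.0315,.035,.066),(.0445,.07,.110)):
    D=cast(i,px,z)-C;rr=np.hypot(*D.T);t=np.degrees(np.arctan2(D[:,1],D[:,0]))
    hh,e=np.histogram(t[(rr>r0)&(rr<r1)],36,(-180,180));print({int(e[k]):int(hh[k]) for k in range(36) if hh[k]})
    for a in map(float,sys.argv[2:]): print(a,hand(i,px,C,z,r0,r1,a))
print(observe()["t"],observe()["tool_pos"],observe()["grip_width"])
E
python3 look.py w1 -21 117
```

```text
[0.57464109 0.03371868] 0.13583265964882285 [(173.8, 98), (143.8, 59), (-155.9, 46), (115.9, 117), (-125.8, 40), (83.8, 64), (-95.5, 57), (53.9, 41), (-65.4, 35), (24.3, 28), (-35.5, 28), (-2.9, 42), (-8.5, 43)]
{-40: 4, -30: 113, -20: 142, -10: 22, 100: 3, 110: 162, 120: 78}
-21.0 (np.float64(-18.486812948685685), np.int64(281))
117.0 (np.float64(117.67297364194607), np.int64(243))
{-160: 1, -130: 1, -100: 5, -70: 3, -40: 3, -10: 21, 20: 2, 50: 5, 80: 3, 110: 244, 120: 73, 140: 2, 170: 3}
-21.0 (np.float64(-9.3536059190899), np.int64(24))
117.0 (np.float64(118.19988170198164), np.int64(317))
1.9 [0.62192662 0.02198517 0.29137153] 0.0002672119928489561
```

View pics/w1.png

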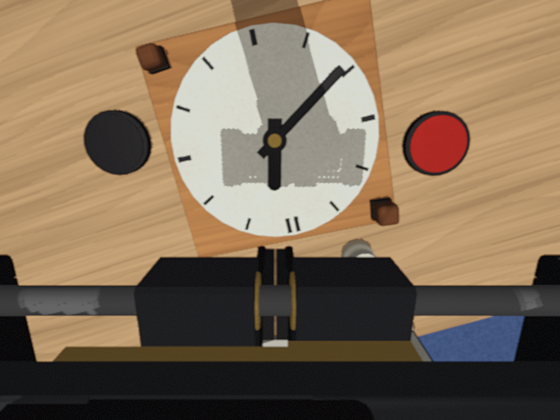

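The wrist view shows the dial clear of obstruction. The short hand points down to (274,187), the long hand to (342,70), and the double bar is at (293,225). Both stamps are at the board corners. Twelve is at -5.8° in the world frame, the short hand at -18.5° and the long hand at 118.2°.

```bash
cat > plan.py <<'E'
from rel import *
C=np.array([.5746,.0337])
def pose(th,d,rho,z,flip=180):   # hand angle th, finger centre d to its CCW side
    a=np.radians(th);u=np.array([np.cos(a),np.sin(a)]);n=np.array([-u[1],u[0]])
    return [*(C+rho*u+d*n),z,th+flip]
def rows(poses):
    s=observe();T=rot(s["eef_rot"]);y=T.as_matrix()[:,1];a0=np.degrees(np.arctan2(y[1],y[0]))
    out=[]
    for *p,a in poses:
        sh=T.inv().apply(np.array(p)-s["tool_pos"])/.4
        t=-((a-a0+180)%360-180)
        out.append([*np.round(sh,3).tolist(),round(float(np.radians(t)/2),3)])
    print("t",s["t"],s["tool_pos"].round(4),"yaw",round(a0,2));print(out)
E
python3 -c "
from plan import *
rows([pose(-18.5,.030,.052,.12),pose(-18.5,.030,.052,.043)])"
```

```text
t 1.9 [0.6219 0.022  0.2914] yaw 72.09
[[-0.01, 0.065, 0.428, -0.78], [-0.01, 0.065, 0.621, -0.78]]
```

arm_command(rows=[[0,0.01,0.04,-0.06],[0,0.02,0.08,-0.12],[0,0.02,0.12,-0.18],[0,0.03,0.16,-0.24],[0,0.03,0.2,-0.3],[0,0.04,0.24,-0.36],[0,0.05,0.28,-0.42],[-0.01,0.05,0.32,-0.48],[-0.01,0.06,0.36,-0.54],[-0.01,0.065,0.4,-0.6],[-0.01,0.065,0.428,-0.66],[-0.01,0.065,0.428,-0.72],[-0.01,0.065,0.428,-0.78],[-0.01,0.065,0.428,-0.78],[-0.01,0.065,0.428,-0.78]])

```text
t: 3.15
tool_pos: [0.6335, 0.0471, 0.1211]
eef_rot: [0.0, -0.585, 0.811, 0.001]
force: [-0.5, 0.5, 0.2]
grip_width: 0.0004
finger_force: 0.0
```

```bash
python3 -c "
from plan import *
rows([pose(-18.5,.030,.052,.043)])"
```

```text
t 3.15 [0.6335 0.0471 0.1211] yaw 161.55
[[0.004, -0.001, 0.195, 0.0]]
```

arm_command(rows=[[0.004,0,0.05,0],[0.004,0,0.1,0],[0.004,0,0.15,0],[0.004,0,0.18,0],[0.004,0,0.195,0],[0.004,0,0.195,0]])

```text
t: 3.65
tool_pos: [0.6326, 0.0444, 0.0418]
eef_rot: [-0.001, -0.585, 0.811, 0.001]
force: [-0.1, -0.6, -0.6]
grip_width: 0.0005
finger_force: 0.0
```

```bash
python3 -c "
from plan import *
rows([pose(-18.5,.023,.052,.043)]+[pose(-18.5-3.5*k,.0185,.052,.043) for k in range(0,16)])"
```

```text
t 3.65 [0.6326 0.0444 0.0418] yaw 161.54
[[0.014, -0.001, -0.003, 0.0], [0.025, -0.001, -0.003, 0.0], [0.033, -0.004, -0.003, 0.031], [0.041, -0.006, -0.003, 0.061], [0.05, -0.007, -0.003, 0.092], [0.058, -0.008, -0.003, 0.122], [0.066, -0.009, -0.003, 0.153], [0.075, -0.009, -0.003, 0.184], [0.083, -0.008, -0.003, 0.214], [0.092, -0.007, -0.003, 0.245], [0.1, -0.006, -0.003, 0.275], [0.108, -0.004, -0.003, 0.306], [0.116, -0.001, -0.003, 0.336], [0.124, 0.002, -0.003, 0.367], [0.132, 0.005, -0.003, 0.397], [0.139, 0.009, -0.003, 0.428], [0.146, 0.013, -0.003, 0.458]]
```

arm_command(rows=[[0.014,-0.001,-0.003,0],[0.025,-0.001,-0.003,0],[0.033,-0.004,-0.003,0.031],[0.041,-0.006,-0.003,0.061],[0.05,-0.007,-0.003,0.092],[0.058,-0.008,-0.003,0.122],[0.066,-0.009,-0.003,0.153],[0.075,-0.009,-0.003,0.184],[0.083,-0.008,-0.003,0.214],[0.092,-0.007,-0.003,0.245],[0.1,-0.006,-0.003,0.275],[0.108,-0.004,-0.003,0.306],[0.116,-0.001,-0.003,0.336],[0.124,0.002,-0.003,0.367],[0.132,0.005,-0.003,0.397],[0.139,0.009,-0.003,0.428],[0.146,0.013,-0.003,0.458],[0.146,0.013,-0.003,0.458]])

```text
t: 5.15
tool_pos: [0.6103, -0.011, 0.0454]
eef_rot: [0.001, -0.164, 0.986, -0.0]
force: [-0.3, -0.1, -0.6]
grip_width: 0.0006
finger_force: 0.0
```

```bash
python3 -c "
from plan import *
rows([pose(-71-3.5*k,.0185,.052,.043) for k in range(1,14)]+[pose(-118,.0185,.052,.043)])"
```

```text
t 5.15 [ 0.6103 -0.011   0.0454] yaw 108.89
[[0.01, 0.002, 0.006, 0.03], [0.018, 0.0, 0.006, 0.06], [0.026, -0.002, 0.006, 0.091], [0.035, -0.003, 0.006, 0.121], [0.043, -0.003, 0.006, 0.152], [0.051, -0.003, 0.006, 0.182], [0.06, -0.003, 0.006, 0.213], [0.068, -0.002, 0.006, 0.243], [0.077, -0.0, 0.006, 0.274], [0.085, 0.002, 0.006, 0.304], [0.093, 0.004, 0.006, 0.335], [0.101, 0.007, 0.006, 0.366], [0.108, 0.01, 0.006, 0.396], [0.112, 0.012, 0.006, 0.409]]
```

arm_command(rows=[[0.01,0.002,0.003,0.03],[0.018,0,0.003,0.06],[0.026,-0.002,0.003,0.091],[0.035,-0.003,0.003,0.121],[0.043,-0.003,0.003,0.152],[0.051,-0.003,0.003,0.182],[0.06,-0.003,0.003,0.213],[0.068,-0.002,0.003,0.243],[0.077,0,0.003,0.274],[0.085,0.002,0.003,0.304],[0.093,0.004,0.003,0.335],[0.101,0.007,0.003,0.366],[0.108,0.01,0.003,0.396],[0.112,0.012,0.003,0.409],[0.112,0.012,0.003,0.409]])

```text
t: 6.4
tool_pos: [0.5663, -0.0198, 0.0435]
eef_rot: [0.0, 0.24, 0.971, 0.0]
force: [-1.1, -0.0, -0.6]
grip_width: 0.0004
finger_force: 0.0
```

```bash
python3 -c "
from plan import *
cv2.imwrite('pics/s2.png',camera('scene')[:,:,::-1])
print(observe()['force'])
p=pose(-118,.030,.052,.043)
rows([p,pose(-118,.03,.052,.18)])"
```

```text
[ 0.54138523 -1.05548513 -0.60388112]
t 6.45 [ 0.5666 -0.0198  0.0435] yaw 62.27
[[-0.03, -0.003, 0.001, 0.002], [-0.03, -0.002, -0.341, 0.002]]
```

View pics/s2.png

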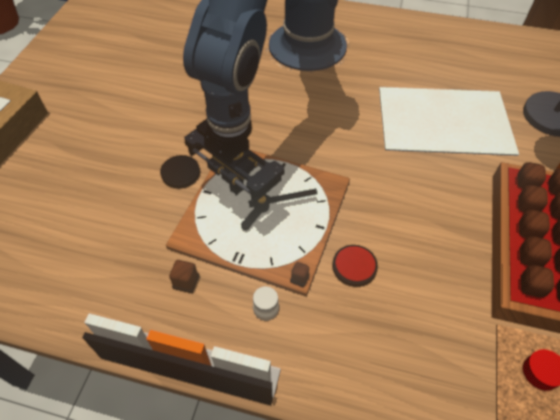

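The scene view shows the short hand still pointing to about (247,225), near twelve. It seems not to have moved, so I'll look closer.

```bash
python3 -c "
from plan import *
i=camera_info('scene')
def proj(P): 
    c=rot(i['attitude']).inv().apply(np.atleast_2d(P)-i['position'])@i['intrinsics'].T;return (c[:,:2]/c[:,2:]).round(1)
print(proj([[.5663,-.0198,.026],[.5663,-.0198,.06],[*C,.019],[*(C+.066*np.array([.948,-.317])),.0315]]))
a=cv2.imread('pics/scene0.png')[140:275,170:350];b=cv2.imread('pics/s2.png')[140:275,170:350]
cv2.imwrite('pics/z2.png',cv2.resize(np.hstack([a,b]),(800,300),interpolation=cv2.INTER_CUBIC))"
```

```text
[[237.8 197.2]
 [236.7 186.8]
 [262.  207.8]
 [242.7 227. ]]
```

View pics/z2.png

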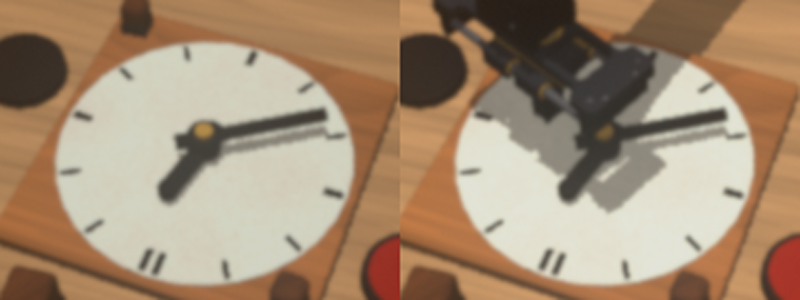

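The crop shows both hands unmoved. The fingertip appears near (545,113) in the zoom, about 6 px higher than expected, so the tips seem to sit above the short hand. I'll triangulate the tips from two views.

```bash
python3 -c "
from plan import *
im=camera('wrist')[:,:,::-1];cv2.imwrite('pics/w3.png',im);t=camera('top')[:,:,::-1];cv2.imwrite('pics/t3.png',t)
s=cv2.imread('pics/s2.png')
a=cv2.resize(s[165:225,205:285],(400,300),interpolation=cv2.INTER_CUBIC)
b=cv2.resize(im[200:320,195:355],(400,300),interpolation=cv2.INTER_CUBIC)
cv2.imwrite('pics/z3.png',np.hstack([a,b]))"
```

```text
(no output)
```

View pics/z3.png

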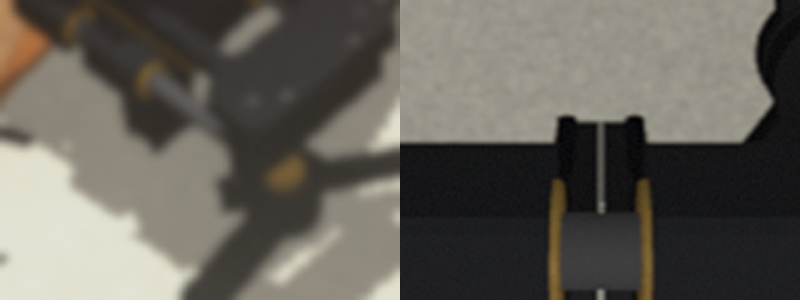

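```bash
python3 -c "
from plan import *
s=observe();i=camera_info('scene');T=rot(s['eef_rot'])
for px in([236,194.6],[237,195.5]):
  for z in (.026,.03,.035,.04,.045,.05):
    p=np.r_[cast(i,px,z)[0],z];print(px,z,(T.inv().apply(p-[.5663,-.0198,.0435])*1e3).round(1))
"
```

```text
[236, 194.6] 0.026 [ 2.2 -7.5 17.5]
[236, 194.6] 0.03 [ 0.2 -5.1 13.5]
[236, 194.6] 0.035 [-2.2 -2.1  8.5]
[236, 194.6] 0.04 [-4.7  0.9  3.5]
[236, 194.6] 0.045 [-7.2  3.9 -1.5]
[236, 194.6] 0.05 [-9.6  6.9 -6.5]
[237, 195.5] 0.026 [ 2.  -4.3 17.5]
[237, 195.5] 0.03 [-0.  -1.9 13.5]
[237, 195.5] 0.035 [-2.5  1.   8.5]
[237, 195.5] 0.04 [-4.9  4.   3.5]
[237, 195.5] 0.045 [-7.4  7.  -1.5]
[237, 195.5] 0.05 [-9.9 10.  -6.5]
```

```bash
python3 -c "
from plan import *
rows([pose(-18.5,.030,.052,.09),pose(-18.5,.030,.052,.026)])"
```

```text
t 6.55 [ 0.5667 -0.0198  0.0433] yaw 62.25
[[-0.072, 0.223, -0.117, -0.866], [-0.071, 0.223, 0.043, -0.866]]
```

arm_command(rows=[[0,0,-0.08,0],[-0.01,0.02,-0.117,-0.06],[-0.02,0.04,-0.117,-0.12],[-0.03,0.06,-0.117,-0.18],[-0.04,0.08,-0.117,-0.24],[-0.05,0.1,-0.117,-0.3],[-0.06,0.13,-0.117,-0.36],[-0.07,0.16,-0.117,-0.42],[-0.072,0.19,-0.117,-0.48],[-0.072,0.21,-0.117,-0.54],[-0.072,0.223,-0.117,-0.6],[-0.072,0.223,-0.117,-0.66],[-0.072,0.223,-0.117,-0.72],[-0.072,0.223,-0.117,-0.78],[-0.072,0.223,-0.117,-0.84],[-0.072,0.223,-0.09,-0.866],[-0.072,0.223,-0.04,-0.866],[-0.072,0.223,0,-0.866],[-0.072,0.223,0.02,-0.866],[-0.072,0.223,0.03,-0.866]])

```text
t: 8.22
tool_pos: [0.6326, 0.0452, 0.0296]
eef_rot: [-0.001, -0.584, 0.812, 0.001]
force: [-0.1, 0.7, -0.1]
grip_width: 0.0006
finger_force: 0.0
```

arm_command(rows=[[0,0,0.006,0],[0,0,0.012,0],[0,0,0.012,0]])

```text
t: 8.47
tool_pos: [0.6337, 0.0457, 0.0265]
eef_rot: [0.0, -0.584, 0.812, -0.0]
force: [0.3, -0.2, -0.5]
grip_width: 0.0003
finger_force: 0.0
```

```bash
python3 -c "
from plan import *
im=camera('scene')[:,:,::-1];cv2.imwrite('pics/s4.png',im)
i=camera_info('scene');s=observe();print(s['force'])
T=rot(s['eef_rot'])
P=s['tool_pos']+T.apply([[0,0,.017],[0,0,-.005]])
c=rot(i['attitude']).inv().apply(P-i['position'])@i['intrinsics'].T;print((c[:,:2]/c[:,2:]).round(1))
cv2.imwrite('pics/z4.png',cv2.resize(im[140:275,170:350],(800,600),interpolation=cv2.INTER_CUBIC))
rows([pose(-18.5,.0185,.052,.026)]+[pose(-18.5-3.5*k,.0185,.052,.026) for k in (1,2,3)])"
```

```text
[ 0.33998346 -0.18125455 -1.32412945]
[[259.8 235.3]
 [259.4 229.1]]
t 8.5167 [0.6338 0.0457 0.0267] yaw 161.42
[[0.029, 0.001, 0.002, -0.001], [0.037, -0.002, 0.002, 0.03], [0.045, -0.004, 0.002, 0.06], [0.054, -0.006, 0.002, 0.091]]
```

View pics/z4.png

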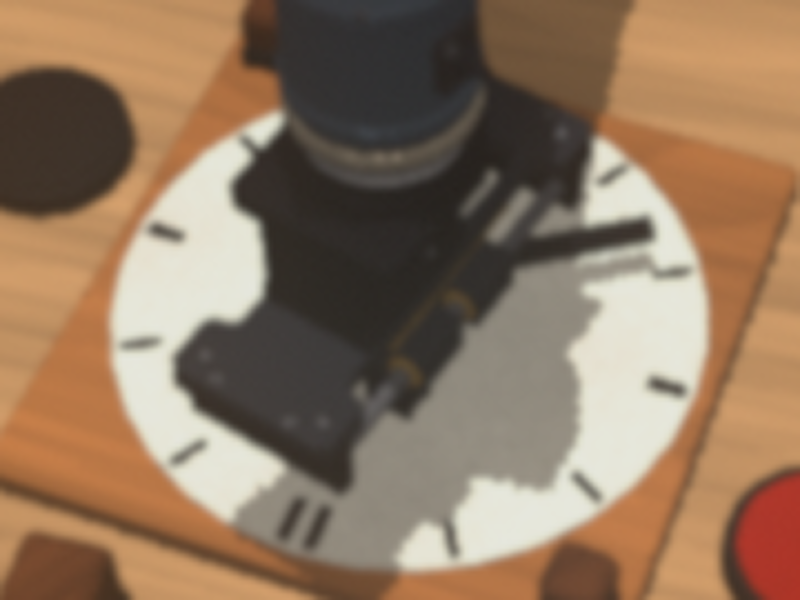

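In the scene crop, the fingertip corner is at about (408,418). That puts the shut tips about 5 mm behind the TCP, so they are now about 31 mm above the desk. I'll go slightly lower, push a little and check.

arm_command(rows=[[0,0,0.007,0],[0.015,0,0.007,0],[0.029,0,0.007,0],[0.037,-0.002,0.007,0.03],[0.045,-0.004,0.007,0.06],[0.054,-0.006,0.007,0.091],[0.054,-0.006,0.007,0.091]])

```text
t: 9.1
tool_pos: [0.6287, 0.0234, 0.0235]
eef_rot: [0.0, -0.506, 0.862, -0.0]
force: [1.7, 0.5, 0.8]
grip_width: 0.0006
finger_force: 0.4
```

```bash
python3 -c "
from plan import *
cv2.imwrite('pics/s5.png',camera('scene')[:,:,::-1])
print(observe()['force'],observe()['wrist_torque'])
rows([pose(-29-3.5*k,.0185,.052,.0235) for k in range(1,17)])"
```

```text
[0.72223695 0.92519861 0.21255724] [0.07470509 0.04013931 0.07188205]
t 9.15 [0.6287 0.0236 0.0235] yaw 151.0
[[0.005, -0.002, 0.0, 0.031], [0.013, -0.004, 0.0, 0.061], [0.022, -0.006, 0.0, 0.092], [0.03, -0.007, 0.0, 0.122], [0.039, -0.007, 0.0, 0.153], [0.047, -0.008, 0.0, 0.183], [0.055, -0.007, 0.0, 0.214], [0.064, -0.006, 0.0, 0.244], [0.072, -0.005, 0.0, 0.275], [0.08, -0.003, 0.0, 0.305], [0.088, -0.0, 0.0, 0.336], [0.096, 0.003, 0.0, 0.367], [0.104, 0.006, 0.0, 0.397], [0.111, 0.01, 0.0, 0.428], [0.119, 0.015, 0.0, 0.458], [0.125, 0.019, 0.0, 0.489]]
```

Force and finger force have appeared, so the finger is in contact. I'll continue.

arm_command(rows=[[0.005,-0.002,0,0.031],[0.013,-0.004,0,0.061],[0.022,-0.006,0,0.092],[0.03,-0.007,0,0.122],[0.039,-0.007,0,0.153],[0.047,-0.008,0,0.183],[0.055,-0.007,0,0.214],[0.064,-0.006,0,0.244],[0.072,-0.005,0,0.275],[0.08,-0.003,0,0.305],[0.088,0,0,0.336],[0.096,0.003,0,0.367],[0.104,0.006,0,0.397],[0.111,0.01,0,0.428],[0.119,0.015,0,0.458],[0.125,0.019,0,0.489],[0.125,0.019,0,0.489]])

```text
t: 10.57
tool_pos: [0.5979, -0.0159, 0.0236]
eef_rot: [0.0, -0.043, 0.999, -0.0]
force: [0.5, -0.3, -0.7]
grip_width: 0.0004
finger_force: 0.4
```

```bash
python3 -c "
from plan import *
cv2.imwrite('pics/s6.png',camera('scene')[:,:,::-1])
print(observe()['force'])
rows([pose(-85-3.5*k,.0185,.052,.0235) for k in range(1,10)]+[pose(-119.5,.0185,.052,.0235)])"
```

```text
[ 0.14649234 -0.58803243  0.11262269]
t 10.6167 [ 0.5979 -0.0157  0.0236] yaw 95.08
[[0.009, -0.004, 0.0, 0.031], [0.017, -0.006, 0.0, 0.062], [0.025, -0.008, 0.0, 0.092], [0.034, -0.009, 0.0, 0.123], [0.042, -0.01, 0.0, 0.153], [0.051, -0.01, 0.0, 0.184], [0.059, -0.009, 0.0, 0.215], [0.067, -0.008, 0.0, 0.245], [0.076, -0.007, 0.0, 0.276], [0.083, -0.005, 0.0, 0.302]]
```

arm_command(rows=[[0.009,-0.004,0,0.031],[0.017,-0.006,0,0.062],[0.025,-0.008,0,0.092],[0.034,-0.009,0,0.123],[0.042,-0.01,0,0.153],[0.051,-0.01,0,0.184],[0.059,-0.009,0,0.215],[0.067,-0.008,0,0.245],[0.076,-0.007,0,0.276],[0.083,-0.005,0,0.302],[0.083,-0.005,0,0.302]])

```text
t: 11.53
tool_pos: [0.5652, -0.0206, 0.0236]
eef_rot: [0.0, 0.255, 0.967, 0.0]
force: [0.9, -0.3, 0.8]
grip_width: 0.0002
finger_force: 0.4
```

```bash
cat >> plan.py <<'E'
def lookpose(yaw,z=.27):   # clock centre 50 mm ahead of the tool in tool x
    a=np.radians(yaw+90);return [*(C-.05*np.array([np.cos(a),np.sin(a)])),z,yaw]
E
python3 -c "
from plan import *
rows([pose(-119.5,.03,.052,.025),lookpose(60.5)])"
```

```text
t 11.5333 [ 0.5652 -0.0206  0.0236] yaw 60.42
[[-0.029, -0.0, -0.003, -0.001], [-0.079, 0.13, -0.616, -0.001]]
```

arm_command(rows=[[-0.03,0,0,0],[-0.03,0,-0.08,0],[-0.03,0,-0.18,0],[-0.04,0.03,-0.28,0],[-0.06,0.08,-0.38,0],[-0.08,0.12,-0.48,0],[-0.08,0.13,-0.57,0],[-0.08,0.13,-0.616,0],[-0.08,0.13,-0.616,0]])

```text
t: 12.28
tool_pos: [0.6213, 0.0086, 0.2755]
eef_rot: [0.004, 0.254, 0.967, 0.001]
force: [0.3, -0.8, -0.7]
grip_width: 0.0002
finger_force: 0.0
```

```bash
python3 look.py w7 -118 118
```

```text
[0.57431842 0.03318487] 0.13568764838810127 [(143.9, 56), (173.9, 110), (115.9, 132), (-155.9, 52), (83.7, 75), (-125.7, 42), (53.8, 36), (-95.5, 63), (24.0, 37), (-65.5, 33), (-2.9, 53), (-8.6, 53), (-35.6, 28)]
{-140: 39, -130: 169, -120: 136, -110: 4, 100: 4, 110: 178, 120: 82}
-118.0 (np.float64(-122.217543415333), np.int64(348))
118.0 (np.float64(117.57501253980266), np.int64(264))
{-160: 3, -130: 3, -100: 8, -70: 4, -40: 4, -10: 24, 20: 3, 50: 2, 80: 3, 110: 272, 120: 75, 140: 2, 170: 6}
-118.0 (np.float64(-104.71306727760313), np.int64(11))
118.0 (np.float64(118.16933194796306), np.int64(347))
12.3333 [0.61955951 0.00833364 0.2723167 ] 0.0007873130229192299
```

View pics/w7.png

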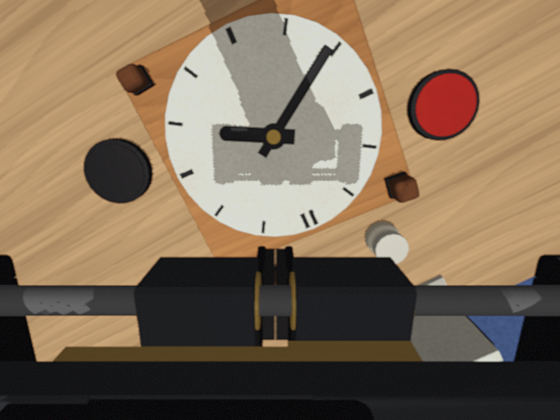

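The short hand is now at -122.2°, against -125.8° for four. The board and the long hand have not moved. In the view the hand points left to (225,132), and the four bar is at (185,174).

```bash
python3 -c "
from plan import *
rows([pose(-119.5,.034,.052,.06),pose(-119.5,.034,.052,.0235)]+[pose(t,.0185,.052,.0235) for t in (-118,-119.5,-121,-122,-123.1)])"
```

```text
t 12.3333 [0.6196 0.0083 0.2723] yaw 60.48
[[0.046, -0.131, 0.53, -0.0], [0.046, -0.132, 0.622, -0.0], [0.082, -0.13, 0.621, -0.013], [0.085, -0.132, 0.621, -0.0], [0.088, -0.133, 0.621, 0.013], [0.091, -0.133, 0.621, 0.022], [0.093, -0.134, 0.621, 0.031]]
```

arm_command(rows=[[0.01,-0.03,0.1,0],[0.02,-0.06,0.2,0],[0.03,-0.1,0.3,0],[0.04,-0.131,0.4,0],[0.046,-0.131,0.5,0],[0.046,-0.131,0.56,0],[0.046,-0.131,0.6,0],[0.046,-0.131,0.622,0],[0.046,-0.131,0.622,0],[0.046,-0.131,0.622,0]])

```text
t: 13.17
tool_pos: [0.576, -0.028, 0.0206]
eef_rot: [-0.001, 0.256, 0.967, -0.0]
force: [-0.0, 0.2, 0.8]
grip_width: 0.0003
finger_force: 0.0
```

```bash
python3 -c "
from plan import *
rows([pose(t,.0185,.052,.0235) for t in (-118,-119.5,-121,-122,-123.1)])"
```

```text
t 13.1667 [ 0.576  -0.028   0.0206] yaw 60.36
[[0.029, 0.004, -0.007, -0.014], [0.033, 0.002, -0.007, -0.001], [0.036, 0.001, -0.007, 0.012], [0.038, 0.0, -0.007, 0.021], [0.041, -0.0, -0.007, 0.03]]
```

arm_command(rows=[[0,0,-0.007,0],[0.015,0.002,-0.007,0],[0.029,0.002,-0.007,0],[0.033,0.002,-0.007,0],[0.036,0.001,-0.007,0.012],[0.038,0,-0.007,0.021],[0.04,0,-0.007,0.03],[0.041,0,-0.007,0.03],[0.041,0,-0.007,0.03]])

```text
t: 13.92
tool_pos: [0.5626, -0.0196, 0.0239]
eef_rot: [0.0, 0.285, 0.959, 0.0]
force: [0.8, 0.2, 1.7]
grip_width: 0.0007
finger_force: 0.9
```

```bash
python3 -c "
from plan import *
rows([pose(-123.1,.0185,.052,.0235),pose(-123.1,.03,.052,.0235),lookpose(57)])"
```

```text
t 13.9167 [ 0.5626 -0.0196  0.0239] yaw 56.89
[[0.001, -0.002, 0.001, -0.0], [-0.027, -0.002, 0.001, -0.0], [-0.078, 0.128, -0.615, -0.001]]
```

arm_command(rows=[[-0.03,0,0,0],[-0.03,0,-0.08,0],[-0.03,0,-0.18,0],[-0.04,0.03,-0.28,0],[-0.06,0.08,-0.38,0],[-0.08,0.12,-0.48,0],[-0.08,0.13,-0.57,0],[-0.08,0.13,-0.616,0],[-0.08,0.13,-0.616,0],[-0.08,0.13,-0.616,0]])

```text
t: 14.75
tool_pos: [0.6178, 0.0061, 0.2707]
eef_rot: [0.0, 0.285, 0.959, 0.0]
force: [0.5, 0.1, -1.1]
grip_width: 0.0001
finger_force: 0.0
```

```bash
python3 look.py w8 -125 118; python3 -c "
from plan import *
rows([pose(118.2,.036,.092,.10,0),pose(118.2,.036,.092,.036,0)])"
```

```text
[0.5743825  0.03332627] 0.13567116048532205 [(143.8, 49), (173.9, 109), (115.9, 134), (-155.9, 52), (83.7, 77), (-125.7, 42), (53.9, 39), (-95.5, 62), (24.1, 40), (-65.5, 31), (-2.9, 53), (-8.5, 55), (-35.6, 26)]
{-140: 88, -130: 186, -120: 82, 100: 3, 110: 177, 120: 92}
-125.0 (np.float64(-125.11325663753578), np.int64(356))
118.0 (np.float64(117.74071058016774), np.int64(272))
{-160: 3, -130: 3, -100: 7, -70: 3, -40: 3, -10: 25, 20: 5, 50: 2, 80: 3, 110: 283, 120: 70, 140: 2, 170: 5}
-125.0 (np.float64(-126.60263420555329), np.int64(3))
118.0 (np.float64(118.15782274116839), np.int64(353))
14.8 [0.61681311 0.00619644 0.26917398] 0.0006354838191193995
t 14.8 [0.6168 0.0062 0.2692] yaw 56.87
[[0.37, 0.032, 0.424, -0.535], [0.37, 0.032, 0.584, -0.535]]
```

The short hand is at -125.1°, within about 0.7° of four. Next is the long hand.

arm_command(rows=[[0.04,0.01,0,-0.06],[0.08,0.01,0.04,-0.12],[0.12,0.01,0.1,-0.18],[0.17,0.02,0.16,-0.24],[0.22,0.02,0.22,-0.3],[0.27,0.03,0.28,-0.36],[0.32,0.03,0.34,-0.42],[0.36,0.03,0.4,-0.48],[0.37,0.032,0.424,-0.535],[0.37,0.032,0.424,-0.535],[0.37,0.032,0.424,-0.535]])

```text
t: 15.72
tool_pos: [0.4992, 0.0974, 0.0992]
eef_rot: [-0.002, -0.242, 0.97, -0.0]
force: [0.4, 0.2, 0.9]
grip_width: 0.0003
finger_force: 0.0
```

```bash
python3 -c "
from plan import *
rows([pose(118.2,.036,.085,.10,0),pose(118.2,.036,.085,.035,0),pose(118.2,.018,.085,.035,0)]+[pose(118.2-3.5*k,.018,.085,.035,0) for k in range(1,11)])"
```

```text
t 15.7167 [0.4992 0.0974 0.0992] yaw 118.02
[[-0.001, -0.017, -0.002, -0.002], [-0.001, -0.017, 0.16, -0.002], [-0.046, -0.017, 0.16, -0.002], [-0.059, -0.014, 0.16, 0.029], [-0.073, -0.013, 0.16, 0.06], [-0.086, -0.012, 0.16, 0.09], [-0.099, -0.012, 0.16, 0.121], [-0.112, -0.013, 0.16, 0.151], [-0.126, -0.015, 0.16, 0.182], [-0.139, -0.017, 0.16, 0.212], [-0.151, -0.02, 0.16, 0.243], [-0.164, -0.024, 0.16, 0.273], [-0.176, -0.029, 0.16, 0.304]]
```

arm_command(rows=[[0,-0.017,0.05,0],[0,-0.017,0.1,0],[0,-0.017,0.14,0],[0,-0.017,0.16,0],[-0.015,-0.017,0.16,0],[-0.03,-0.017,0.16,0],[-0.046,-0.017,0.16,0],[-0.059,-0.014,0.16,0.029],[-0.073,-0.013,0.16,0.06],[-0.086,-0.012,0.16,0.09],[-0.099,-0.012,0.16,0.121],[-0.112,-0.013,0.16,0.151],[-0.126,-0.015,0.16,0.182],[-0.139,-0.017,0.16,0.212],[-0.151,-0.02,0.16,0.243],[-0.164,-0.024,0.16,0.273],[-0.176,-0.029,0.16,0.304],[-0.176,-0.029,0.16,0.304]])

```text
t: 17.22
tool_pos: [0.57, 0.122, 0.0377]
eef_rot: [0.001, 0.058, 0.998, 0.0]
force: [-0.2, -0.1, -1.0]
grip_width: 0.0001
finger_force: 0.0
```

```bash
python3 -c "
from plan import *
im=camera('scene')[:,:,::-1];cv2.imwrite('pics/s9.png',im)
cv2.imwrite('pics/z9.png',cv2.resize(im[110:305,150:410],(600,450),interpolation=cv2.INTER_CUBIC))
print(observe()['force'])
rows([pose(83.2-3.5*k,.018,.085,.035,0) for k in range(1,20)])"
```

```text
[-0.48850726 -1.15896479  0.80207868]
t 17.2667 [0.5695 0.1219 0.0375] yaw 83.46
[[-0.007, -0.003, 0.006, 0.033], [-0.02, -0.001, 0.006, 0.063], [-0.033, -0.0, 0.006, 0.094], [-0.047, -0.001, 0.006, 0.124], [-0.06, -0.001, 0.007, 0.155], [-0.073, -0.003, 0.007, 0.186], [-0.086, -0.006, 0.007, 0.216], [-0.099, -0.009, 0.007, 0.247], [-0.111, -0.013, 0.007, 0.277], [-0.124, -0.018, 0.007, 0.308], [-0.136, -0.024, 0.007, 0.338], [-0.147, -0.03, 0.007, 0.369], [-0.159, -0.037, 0.007, 0.399], [-0.169, -0.045, 0.007, 0.43], [-0.18, -0.053, 0.007, 0.46], [-0.19, -0.062, 0.007, 0.491], [-0.199, -0.072, 0.007, 0.521], [-0.207, -0.082, 0.007, 0.552], [-0.215, -0.092, 0.007, 0.583]]
```

View pics/z9.png

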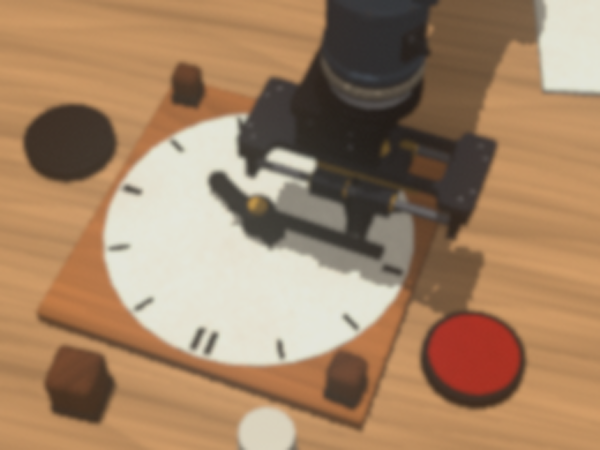

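The crop shows the finger pushing the long hand, whose tip is now at (382,250). The short hand points to the four, and the stamps are undisturbed.

arm_command(rows=[[-0.007,-0.003,0.006,0.033],[-0.02,-0.001,0.006,0.063],[-0.033,0,0.006,0.094],[-0.047,-0.001,0.006,0.124],[-0.06,-0.001,0.006,0.155],[-0.073,-0.003,0.006,0.186],[-0.086,-0.006,0.006,0.216],[-0.099,-0.009,0.006,0.247],[-0.111,-0.013,0.006,0.277],[-0.124,-0.018,0.006,0.308],[-0.136,-0.024,0.006,0.338],[-0.147,-0.03,0.006,0.369],[-0.159,-0.037,0.006,0.399],[-0.169,-0.045,0.006,0.43],[-0.18,-0.053,0.006,0.46],[-0.19,-0.062,0.006,0.491],[-0.199,-0.072,0.006,0.521],[-0.207,-0.082,0.006,0.552],[-0.215,-0.092,0.006,0.583],[-0.215,-0.092,0.006,0.583]])

```text
t: 18.93
tool_pos: [0.6502, 0.0746, 0.0348]
eef_rot: [0.001, 0.598, 0.802, 0.001]
force: [0.3, 0.3, 0.1]
grip_width: 0.0006
finger_force: 0.0
```

```bash
python3 -c "
from plan import *
print(observe()['force'])
rows([pose(16.7-3*k,.018,.085,.035,0) for k in range(1,6)]+[pose(1.7,.032,.085,.035,0),pose(1.7,.032,.085,.08,0)])"
```

```text
[0.34215208 0.34911635 0.08326852]
t 18.9333 [0.6502 0.0746 0.0348] yaw 16.56
[[-0.01, 0.004, -0.0, 0.025], [-0.021, 0.006, -0.0, 0.051], [-0.032, 0.007, -0.0, 0.077], [-0.044, 0.007, -0.0, 0.104], [-0.055, 0.007, -0.0, 0.13], [-0.021, 0.016, -0.0, 0.13], [-0.021, 0.016, -0.113, 0.13]]
```

arm_command(rows=[[-0.01,0.004,0,0.025],[-0.021,0.006,0,0.051],[-0.032,0.007,0,0.077],[-0.044,0.007,0,0.104],[-0.055,0.007,0,0.13],[-0.055,0.007,0,0.13],[-0.02,0.016,0,0.13],[-0.02,0.016,-0.1,0.13],[-0.02,0.016,-0.15,0.13]])

```text
t: 19.68
tool_pos: [0.658, 0.0717, 0.0958]
eef_rot: [-0.0, 0.695, 0.719, 0.001]
force: [-0.2, 0.0, 1.4]
grip_width: 0.0007
finger_force: 0.0
```

```bash
python3 -c "
from plan import *
rows([lookpose(20)])"
```

```text
t 19.6833 [0.658  0.0717 0.0958] yaw 1.97
[[-0.206, -0.173, -0.436, -0.157]]
```

arm_command(rows=[[-0.02,-0.02,-0.08,0],[-0.05,-0.05,-0.16,0],[-0.1,-0.1,-0.24,0],[-0.15,-0.14,-0.32,0],[-0.19,-0.17,-0.4,0],[-0.22,-0.2,-0.436,0],[-0.22,-0.2,-0.436,0],[-0.22,-0.2,-0.436,0]])

```text
t: 20.35
tool_pos: [0.5803, -0.0205, 0.2694]
eef_rot: [-0.0, 0.696, 0.718, 0.002]
force: [-0.5, -0.4, -0.7]
grip_width: 0.0007
finger_force: 0.0
```

```bash
python3 look.py w10 -125 0 2; python3 -c "
from plan import *
rows([pose(1.7,.034,.085,.10,0)])"
```

```text
[0.57461954 0.033543  ] 0.13572513441027703 [(83.8, 83), (113.9, 52), (53.7, 49), (144.1, 49), (23.8, 44), (174.3, 91), (-0.9, 152), (-8.9, 65), (-155.5, 41), (-36.0, 37), (-125.5, 34), (-65.7, 31), (-95.6, 43)]
{-140: 81, -130: 173, -120: 73, -10: 102, 0: 156}
-125.0 (np.float64(-125.22510706058286), np.int64(327))
0.0 (np.float64(1.2854565179324107), np.int64(258))
2.0 (np.float64(1.2854565179324107), np.int64(258))
{-160: 6, -130: 4, -100: 6, -70: 2, -40: 4, -10: 85, 0: 274, 20: 1, 50: 1, 80: 2, 110: 3, 140: 2, 170: 9}
-125.0 (np.float64(-126.26058520328921), np.int64(4))
0.0 (np.float64(1.7266269288809302), np.int64(360))
2.0 (np.float64(1.7266269288809302), np.int64(360))
20.4 [ 0.58019661 -0.01924574  0.26805545] 0.00025516592720287233
t 20.4 [ 0.5802 -0.0192  0.2681] yaw 1.85
[[0.216, 0.203, 0.42, 0.001]]
```

arm_command(rows=[[0.04,0.04,0.04,0],[0.08,0.08,0.1,0],[0.12,0.12,0.18,0],[0.16,0.16,0.26,0],[0.2,0.2,0.34,0],[0.216,0.203,0.42,0],[0.216,0.203,0.5,0],[0.216,0.203,0.55,0],[0.216,0.203,0.582,0],[0.216,0.203,0.582,0],[0.216,0.203,0.582,0]])

```text
t: 21.32
tool_pos: [0.6585, 0.0679, 0.0346]
eef_rot: [-0.001, 0.696, 0.718, -0.001]
force: [-0.0, 0.3, -0.4]
grip_width: 0.0005
finger_force: 0.0
```

```bash
python3 -c "
from plan import *
rows([pose(t,.018,.085,.035,0) for t in (3,1,-1,-3,-4.5,-5.8)])"
```

```text
t 21.3167 [0.6585 0.0679 0.0346] yaw 1.72
[[-0.029, -0.001, -0.001, -0.011], [-0.037, 0.001, -0.001, 0.006], [-0.044, 0.002, -0.001, 0.024], [-0.052, 0.003, -0.001, 0.041], [-0.058, 0.004, -0.001, 0.054], [-0.062, 0.004, -0.001, 0.066]]
```

arm_command(rows=[[-0.015,0,0,0],[-0.029,0,0,0],[-0.037,0.001,0,0.006],[-0.044,0.002,0,0.024],[-0.052,0.003,0,0.041],[-0.057,0.004,0,0.054],[-0.06,0.004,0,0.064],[-0.06,0.004,0,0.064],[-0.06,0.004,0,0.064]])

```text
t: 22.07
tool_pos: [0.6609, 0.0431, 0.0357]
eef_rot: [0.0, 0.741, 0.671, -0.0]
force: [-0.8, -0.5, -0.2]
grip_width: 0.0005
finger_force: 0.0
```

```bash
python3 -c "
from plan import *
rows([pose(-5.8,.018,.085,.035,0)])"
```

```text
t 22.0667 [0.6609 0.0431 0.0357] yaw -5.67
[[-0.0, 0.0, 0.002, 0.001]]
```

Now at the target pose. Back off, lift and look.

arm_command(rows=[[0.02,0,0,0],[0.035,0,0,0],[0.035,0,-0.1,0],[0.035,0,-0.16,0],[0,-0.05,-0.24,0],[-0.05,-0.1,-0.32,0],[-0.1,-0.15,-0.4,0],[-0.14,-0.2,-0.5,0],[-0.14,-0.22,-0.58,0],[-0.14,-0.22,-0.58,0],[-0.14,-0.22,-0.58,0]])

```text
t: 22.98
tool_pos: [0.5688, -0.0033, 0.2702]
eef_rot: [0.001, 0.741, 0.672, 0.003]
force: [-0.0, 0.5, 0.3]
grip_width: 0.0008
finger_force: 0.0
```

```bash
sed -i 's/(.0445,.07,.110)/(.0445,.07,.10)/' look.py; python3 look.py w11 -125 -5; python3 -c "
from plan import *
rows([pose(-5.8,.034,.085,.035,0)])"
```

```text
[0.57449051 0.03339784] 0.13567349299177334 [(83.9, 80), (114.0, 51), (53.7, 48), (144.2, 49), (23.7, 47), (-6.2, 180), (174.4, 86), (-155.5, 34), (-36.0, 36), (-125.6, 34), (-65.8, 31), (-95.7, 48), (-103.8, 14), (-88.3, 19)]
{-140: 76, -130: 159, -120: 65, -20: 65, -10: 172, 0: 7}
-125.0 (np.float64(-125.37482708436372), np.int64(300))
-5.0 (np.float64(-6.868792726127088), np.int64(244))
{-10: 228}
-125.0 (np.float64(nan), np.int64(0))
-5.0 (np.float64(-5.248123857384276), np.int64(228))
23.0333 [ 0.56814298 -0.00248185  0.26827674] 0.00046932215682818785
t 23.0333 [ 0.5681 -0.0025  0.2683] yaw -5.57
[[0.175, 0.22, 0.584, 0.002]]h.py:35: RuntimeWarning: Mean of empty slice.
  v=D[m].mean(0);return np.degrees(np.arctan2(v[1],v[0])),m.sum()
  ret = um.true_divide(
```

View pics/w11.png

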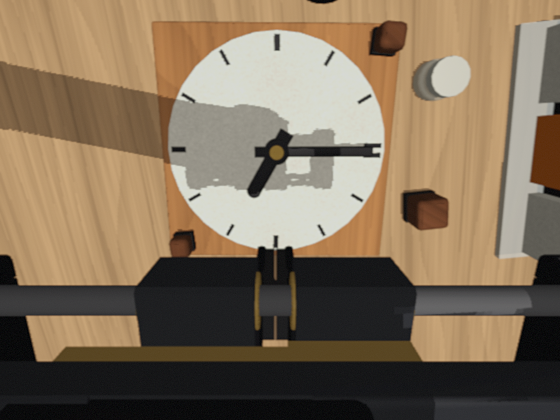

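The view shows the long hand lying on the double bar at (372,150) and the short hand towards the four bar. Both are within about 0.6° of target, and the board, stamps, pads and jar that show in the frame are in place.

```bash
python3 -c "
from workcell import *
print(finish_job())"
```

```text
the job is handed in; nothing more can be done
None
```

The clock is set to four o'clock and handed in at about 23 s of the 54 s allowed: by the last wrist picture both hands are within about 0.6° of their marks, and I saw no shift of the board or the objects around it.

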